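# Draw the duster pole out to its second stop and hold it there

### The job

The telescopic pole of the glass-shelf duster stands in its dock on the backbar and I want it held out so that I can screw the brush on. Squeeze the red button in the side of its black grip to unlatch it and pull the pole straight up to its first stop, turn the grip anticlockwise (seen from above) so that the red pin crosses to the other leg of the slot, then pull it on up to its second stop. The pole sinks back when let go, so finish while still holding the grip with the pole fully extended; leave the glasses, the cup, the order pad and the pencil alone.

Things in the scene. Friction and masses are not known exactly. Their poses are not given: they have to be found in the camera images.
- dock: dock of the pole, screwed down: dark steel foot plate 130 x 110 x 14 mm (x, y, z), on it an upright silver sleeve 63 mm in diameter with a Z-shaped slot. Origin: centre of the underside, on the pole's axis, which is vertical. While the pole is down the red pin points to the dock's -x and the button to its +y
- sleeve_top (a point): centre of the sleeve's top, on the pole's axis, 158 mm above the surface; a black collar 67 mm in diameter closes the sleeve. The slot's first leg rises on the dock's -x side; at the first stop it runs across 54 degrees (0.94 rad) anticlockwise seen from above, and its second leg rises from there
- grip (a point): point to grip, on the pole's axis at the button's mid height, 190 mm above the surface while down; moves with the pole. The black grip is a block 42 mm wide (its x), 34 mm thick (its y), from 22 mm below to 18 mm above this point; a 12 mm thick brass stub rises to 34 mm above the point. Its bottom is 10 mm above the collar while down. At the start its axes agree with the dock's to 0.1 rad
- button_face (a point): middle of the face of the red button (20 mm wide, 18 mm high), 5.5 mm proud of the block's +y face, 22.5 mm from the pole's axis. To squeeze it, close the gripper along the grip's y axis, one pad on the button and the other on the block's -y face; 39.5 mm over all, 34 mm when squeezed
- red_pin (a point): outer end of the red pin (10 mm thick) that sticks out of the Z slot, 40 mm from the pole's axis, on the grip's -x side, 145 mm below the grip point; turns and rises with the grip
- pole_lift (a joint): how far the pole is drawn up, m: 0 down and latched (it gives 1 mm or less), about 0.045 at the first stop, 0.090 at the second stop (end of travel); both stops are solid. It weighs about 0.36 kg, slides easily and sinks to the bottom of its leg when let go. An orange band on the pole appears just above the collar at the first stop, a green one at the second
- pole_turn (a joint): turn of the grip about the vertical axis, rad, positive anticlockwise seen from above: free between about -0.09 and 0.12 in the first leg of the slot, about 0.94 in the middle of the second leg (it can rise between 0.82 and 1.03). It can turn across only at the first stop (lift 0.037 to 0.045), easily (under 0.1 N m)
- button (a joint): how far the red button is squeezed in, m: 0 out, 0.0055 flush with the block. Spring: 2 N at the start, 7 N when flush. The latch lets go from about 0.004 and holds the pole only while it is right down
- tumbler: bystander: clear tumbler 64 mm in diameter, 84 mm high; origin at the centre of its underside
- goblet: bystander: clear stemmed goblet 53 mm in diameter, 114 mm high; origin at the centre of its underside
- cup: bystander: small white beaker 59 mm in diameter, 69 mm high; origin at the centre of its underside
- order_pad: bystander: white order pad with green edge, 88 x 117 x 10 mm, lying flat; origin at the centre of its underside
- pencil: bystander: green pencil, 8 mm thick, lying on the surface
Not all that is in view belongs to the job. Of the things that look like the dock, the larger one is meant.

How it is judged:
On the way, in this order (a step that is already met when the one before it is completed fails the run):
1. the fingers squeeze the button in while the pole is still down (value of joint button above 0.004 m and value of joint pole_lift below 0.015 m and contact force between the fingers and dock above 1 N), for 0.05 s.
2. the pole is drawn up to its first stop, not yet turned (value of joint pole_lift above 0.036 m and value of joint pole_turn below 0.3 rad), for 0.02 s.
3. the grip is turned across to the second leg of the slot (value of joint pole_turn above 0.75 rad and value of joint pole_lift below 0.06 m), for 0.02 s.
At the end, for the whole second after the job is handed in: the pole is at its second stop (drawn up more than 85 mm of 90) in the second leg of the slot (turned more than 0.75 rad), at rest (under 20 mm/s), and the fingers still hold its grip (contact over 2 N, TCP within 40 mm of the grip point) (value of joint pole_lift above 0.085 m and value of joint pole_turn above 0.75 rad and velocity of joint pole_lift between -0.02 and 0.02 m/s and contact force between the fingers and dock above 2 N and distance between the grasp point and grip below 0.04 m); the arm keeps its last pose, push and grip.
It fails at once if the glasses, the cup, the order pad or the pencil are pushed more than 30 mm or a glass is tipped (distance of any of tumbler, goblet, cup, order_pad, pencil from where it was at the start of the episode above 0.03 m or angle between any of tumbler, goblet, cup's own z axis and vertical above 0.5 rad).
It also fails if it takes over 40 s, if anything falls off the work surface, if the arm or the gripper's body presses on something with over 40 N, if the wrist force passes 120 N, or if a joint passes its speed limit or range.

### The arm

A 7-joint arm with a two-finger parallel gripper is mounted at the origin on a cart in front of the work surface, level with it; the furniture and walls round the work are solid. World frame = base frame: x ahead of the robot, y to its left, z up, the work surface at z = 0. Lengths are in m, angles in rad, forces in N, time in s.
With the tool pointing down it reaches from about 0.35 to 0.9 m from the base axis. Payload 7.2 kg.
Tool frame: the origin (TCP) lies between the finger pads, 19 mm behind the fingertips; this is the grasp point; z points along the fingers, y is the line along which they close (so a half turn about z gives the same grasp; the last joint's range is limited). The gripper opens to 85 mm and grips with 20 to 120 N. Pads are 22 mm wide; open, the fingers measure 114 mm over their backs; the gripper's body (76 mm by 85 mm) begins 54 mm behind the grasp point. The pads swing forward as they close: fully open they stand 13 mm farther back than shut.
Start: joints at [-1.353, 0.411, -0.013, 1.596, 0.006, 1.134, -0.082], TCP at [0.176, 0.6, 0.25] pointing down, gripper open.
Joint ranges: [-2.95, 2.95], [-0.29, 1.99], [-1.47, 1.44], [0.14, 2.54], [-1.03, 4.17], [0.13, 1.85], [-2.86, 2.86]. Speed limits (rad/s): [2.39, 2.39, 3.01, 3.01, 3.14, 3.14, 3.14].

### API

Orientations are given as a unit quaternion [w, x, y, z].
In Python, from bench import robot gives the robot as it stands. The module is installed in compiled form; this text tells all that it offers.
- The arm moves only by the shell command python3 -m creep 'ROWS' [FORCE]. ROWS is JSON, a list of rows, each a list of 5 numbers: the finger opening in mm, from 0 to 85.4, then the shift along the tool's x, y, z in mm, then the turn about the tool's z in rad. In form: [[jaw, x, y, z, roll], ...]. A call has 1 to 10 rows; each row shifts and turns the commanded pose from where the row before left it, along the tool's axes as they then stand; what a row does not reach is not made up. A row lasts 1/10 s, in which the tool goes at most 50 mm and 8.59 degrees, less where a joint would pass 70% of its speed; a pose out of reach is approached as far as the arm can. A call is refused whole if a number of a shift passes 50 or a number of a turn 0.15, either way. A call with a gripper value outside its range is refused whole. The fingers move at their own pace and stop on an object; FORCE is the grip in N (left out, the last holds). Time passes only in rows, so rows that do not move let the fingers close. It gives the time, the measured TCP pose, the force, the opening and the grip force at its end, in the units of the state.
- robot.read_state(): the state, without advancing time (a new reading comes with each control period).
- robot.camera(name): name is "scene" or "top"; returns (picture, depth): 400x640x3 uint8, blue, green, red; 400x640 float32, m along the optical axis (not along the pixel's ray), 0 where there is no reading.
- robot.camera_info(name): a dict with "intrinsics" (3x3 intrinsics, pixels), "D" ([k1, k2, p1, p2, k3] as OpenCV has them; the pictures are not rectified), "rvec" (rotation vector, rad) and "tvec" (3), from world to camera coordinates, as OpenCV has them. Camera axes: x right, y down, z forward; pixel columns grow to the right and rows downward; lengths in m; the calibration is good to about 2 mm. A picture is of the moment at which its call begins. camera_info takes no time and is no camera call.
- robot.sign_off(): hands the job in; it is judged then, once.
The state is a dict: "clock": time; "joint_pos": joint angles; "qd": joint speeds; "effort": joint torques, N m; "eef_pos": TCP position; "eef_rot": TCP orientation; "contact_force": force on the tool from outside, world axes, zero at the start; "ft_torque": the same for the moment, N m; "width": finger opening in m; "gripper_force": force on a finger pad.
Only numpy, scipy, OpenCV 4.12 (cv2) and the standard library are available. Lean on these libraries where they do the work, as an engineer would, in place of code of your own. Each camera call takes 0.05 s, during which the arm holds its last target. There are 200 camera calls.

## Working session

There is one attempt and no reset: what is moved stays moved. The work goes in short steps, Python scripts to look and compute and a shell command to move; the robot and the scene stay as the last step left them, time stands still between calls to the robot, and variables do not carry over. Pictures are saved under pics/ and viewed, at most 10 in all, crops included, and the job is handed in when it is done.

```bash
mkdir -p pics; python3 - <<'E'
from bench import robot
import cv2,numpy as np
for n in("scene","top"):
    p,d=robot.camera(n);cv2.imwrite(f"pics/{n}0.png",p);np.savez(f"{n}0.npz",p=p,d=d)
    i=robot.camera_info(n);print(n,{k:np.round(np.array(v),4).tolist() for k,v in i.items()})
s=robot.read_state();print({k:np.round(v,3).tolist() for k,v in s.items()})
E
```

```text
scene {'intrinsics': [[475.9866, 0.0, 326.2805], [0.0, 475.9866, 198.2129], [0.0, 0.0, 1.0]], 'D': [-0.141, 0.0, 0.0, 0.0, 0.0], 'rvec': [2.0605, -1.003, 0.493], 'tvec': [-0.247, 0.3958, 1.1467]}
top {'intrinsics': [[377.1917, 0.0, 313.7992], [0.0, 377.1917, 199.0374], [0.0, 0.0, 1.0]], 'D': [-0.0642, 0.0, 0.0, 0.0, 0.0], 'rvec': [2.1187, -2.1188, 0.1464], 'tvec': [0.1048, 0.5385, 1.0096]}
{'clock': 0.1, 'joint_pos': [-1.353, 0.412, -0.013, 1.597, 0.006, 1.134, -0.082], 'qd': [0.0, 0.0, 0.001, -0.001, 0.002, 0.001, -0.0], 'effort': [0.003, -60.183, 0.684, -30.009, 0.014, 0.006, -0.0], 'eef_pos': [0.176, 0.599, 0.249], 'eef_rot': [-0.0, 0.142, 0.99, -0.001], 'contact_force': [0.056, 0.193, -0.193], 'ft_torque': [0.019, -0.039, -0.032], 'gripper_force': 0.0, 'width': 0.085}
```

View pics/scene0.png

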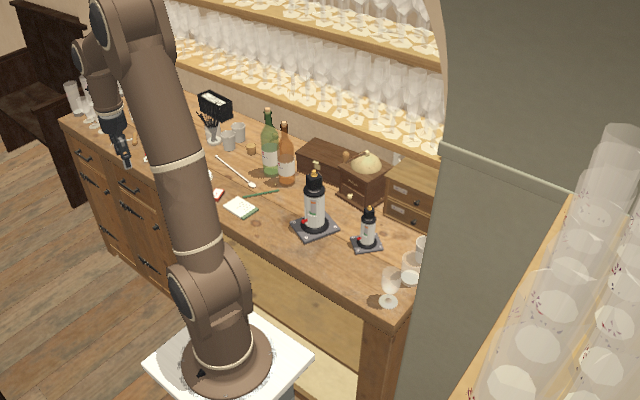

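View pics/top0.png

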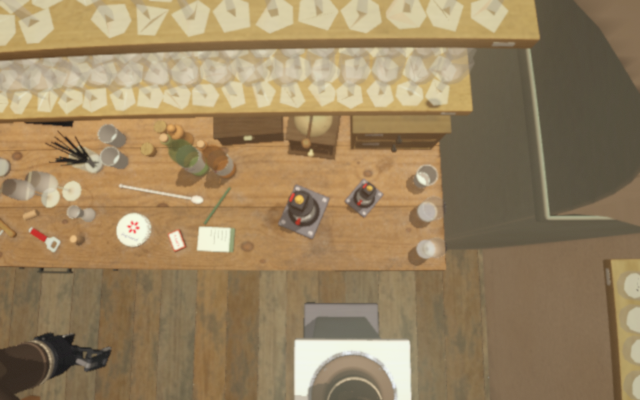

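Two candidates for the dock: the large one at scene (315,205) / top (303,210), and the small one at scene (368,230) / top (364,197). The large one fits "the larger one is meant". I'll confirm it in a crop and measure sizes.

```bash
cat > h.py <<'E'
import numpy as np,cv2
from bench import robot
def cam(n):
    i=robot.camera_info(n);R=cv2.Rodrigues(np.array(i["rvec"],float))[0]
    return np.array(i["intrinsics"],float),np.array(i["D"],float),R,np.array(i["tvec"],float).ravel()
def ray(n,uv):
    K,D,R,t=cam(n);q=cv2.undistortPoints(np.array(uv,float).reshape(-1,1,2),K,D).reshape(-1,2)
    return -R.T@t,np.c_[q,np.ones(len(q))]@R      # origin, dirs (unit depth)
def plane(n,uv,z):
    o,d=ray(n,uv);return o+d*((z-o[2])/d[:,2])[:,None]
def cloud(n,dep):
    v,u=np.mgrid[:400,:640];o,d=ray(n,np.c_[u.ravel(),v.ravel()])
    return (o+d*dep.reshape(-1,1)).reshape(400,640,3)
def tri(a,b):
    (o1,d1),(o2,d2)=ray("scene",[a]),ray("top",[b]);A=np.c_[d1[0],-d2[0]]
    s=np.linalg.lstsq(A,o2-o1,rcond=None)[0];p=o1+d1[0]*s[0];q=o2+d2[0]*s[1];return (p+q)/2,np.linalg.norm(p-q)
def proj(n,P):
    K,D,R,t=cam(n);return cv2.projectPoints(np.array(P,float).reshape(-1,3),R,t,K,D)[0].reshape(-1,2)
E
python3 - <<'E'
from h import *
S=np.load("scene0.npz");T=np.load("top0.npz")
a=cv2.resize(S["p"][155:260,285:390],(400,400),interpolation=3);b=cv2.resize(T["p"][165:245,270:390],(600,400),interpolation=3)[:,:400]
cv2.imwrite("pics/crop.png",np.hstack([a,b]))
for n,Z,(r0,r1,c0,c1) in(("scene",S,(155,260,285,390)),("top",T,(165,245,265,390))):
    P=cloud(n,Z["d"])[r0:r1,c0:c1];hsv=cv2.cvtColor(Z["p"],cv2.COLOR_BGR2HSV)[r0:r1,c0:c1]
    h,s,v=cv2.split(hsv)
    for nm,m in(("red",((h<6)|(h>172))&(s>150)&(v>90)),("brass",(h>10)&(h<28)&(s>120)&(v>150)&(P[...,2]>.09))):
        k,l,st,ce=cv2.connectedComponentsWithStats(m.astype(np.uint8))
        for j in range(1,k):
            if st[j,4]>2: print(n,nm,st[j,4],np.round(ce[j]+[c0,r0],1),np.round(np.median(P[l==j],0),3))
    # plate corners
    m=((P[...,2]>.006)&(P[...,2]<.022)).astype(np.uint8)
    for c in cv2.findContours(m,0,2)[0]:
        if cv2.contourArea(c)>60:
            w=P[m>0]; x=np.zeros_like(m);cv2.drawContours(x,[c],-1,1,-1);q=P[(x>0)]
            q=q[(q[:,2]>.0)];print(n,"plate",cv2.minAreaRect(q[:,:2].astype(np.float32)),q.shape)
E
```

```text
scene red 19 [303.2 220.8] [0.478 0.147 0.046]
scene red 8 [358.2 238. ] [ 0.529 -0.023  0.034]
scene brass 24 [288.5 158.1] [0.626 0.339 0.122]
scene brass 12 [345.9 155.8] [0.638 0.11  0.22 ]
scene brass 33 [313.7 173.4] [0.507 0.13  0.216]
scene brass 5 [312.4 202.2] [0.496 0.128 0.117]
scene brass 16 [369.5 208. ] [ 0.548 -0.044  0.149]
scene plate ((0.5482218861579895, -0.04419945925474167), (0.0792485922574997, 0.09032320231199265), 48.84583282470703) (356, 3)
scene plate ((0.12297827005386353, -0.23446503281593323), (1.1965404748916626, 0.1569657325744629), 43.29491424560547) (568, 3)
scene plate ((0.7316237092018127, 0.03712810203433037), (0.017565445974469185, 0.08212631195783615), 83.01093292236328) (81, 3)
scene plate ((0.19328361749649048, -0.2429381012916565), (1.3102346658706665, 0.10456901043653488), 36.19447708129883) (173, 3)
top red 9 [364.3 185.6] [ 0.557 -0.027  0.138]
top red 25 [291.6 196.9] [0.518 0.153 0.198]
top red 9 [358.3 202.9] [ 0.529 -0.02   0.036]
top red 21 [297.6 221.7] [0.474 0.148 0.05 ]
top brass 29 [369.  187.3] [ 0.551 -0.038  0.146]
top brass 68 [298.9 199. ] [0.509 0.134 0.212]
top plate ((0.4759090840816498, 0.11635494232177734), (0.1728992462158203, 0.1765686422586441), 66.71175384521484) (838, 3)
top plate ((0.483791708946228, 0.016983360052108765), (0.07579265534877777, 0.2588338255882263), 49.70527648925781) (465, 3)
```

View pics/crop.png

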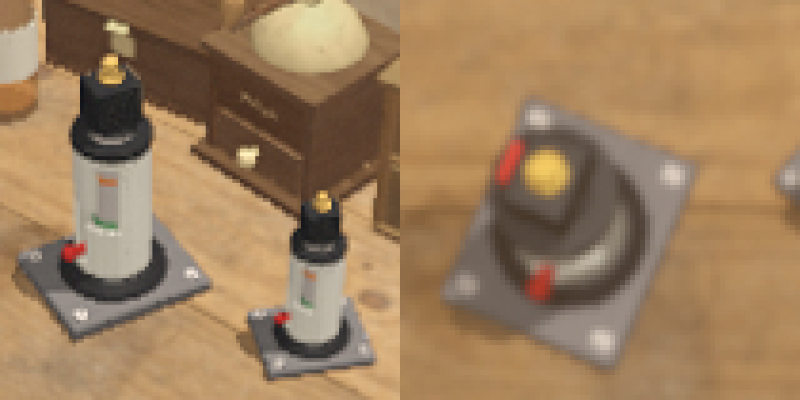

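The crop confirms the larger dock: its pin is at scene (303,221) / top (298,222), and its button is on the upper-left in top (291.6,197). Next I triangulate.

```bash
python3 - <<'E'
from h import *
b,e=tri((313.7,172.5),(298.9,199));print("brass",b.round(4),round(e,4))
p,e=tri((303.2,220.8),(297.6,221.7));print("pin",p.round(4),round(e,4))
C=plane("top",[(297,184.4),(329.4,199),(312,238.6),(279,225)],.014)[:,:2]
print("corners",C.round(4).tolist(),"centre",C.mean(0).round(4),"sides",np.linalg.norm(C-np.roll(C,-1,0),axis=1).round(4))
for a,b_ in((0,1),(1,2),(2,3),(3,0)): d=C[b_]-C[a];print(np.arctan2(d[1],d[0]).round(3))
btn=plane("top",[(291.6,196.9)],.19)[0];print("button",btn.round(4))
# axis from scene plate too
T=np.load("top0.npz");P=cloud("top",T["d"]);S=np.load("scene0.npz");Q=cloud("scene",S["d"])
for n,X in(("top",P),("scene",Q)):
    m=(abs(X[...,0]-.51)<.06)&(abs(X[...,1]-.13)<.06)
    for lo,hi in((.2,.207),(.207,.23),(.15,.16),(.145,.165),(.19,.21)):
        k=m&(X[...,2]>lo)&(X[...,2]<hi);print(n,lo,hi,k.sum(),X[k].mean(0).round(4) if k.any() else "", np.round(np.ptp(X[k],0),3) if k.any() else "")
    # obstacles within 150mm taller than .15
    k=(np.hypot(X[...,0]-.51,X[...,1]-.13)<.3)&(X[...,2]>.15)&~m
    q=X[k];g=np.unique(np.c_[np.round(q[:,:2],1),0*q[:,:1]],axis=0);
    for gg in g: 
        kk=(np.round(q[:,:2],1)==gg[:2]).all(1);print("  tall",gg[:2],q[kk,2].max().round(2),kk.sum())
E
```

```text
brass [0.5102 0.1338 0.2174] 0.0017
pin [0.4754 0.1493 0.0451] 0.0012
corners [[0.5876, 0.1549], [0.5442, 0.0607], [0.4301, 0.1106], [0.4689, 0.2055]] centre [0.5077 0.1329] sides [0.1037 0.1245 0.1025 0.129 ]
-2.003
2.729
1.182
-0.403
button [0.5195 0.1541 0.19  ]
top 0.2 0.207 95 [0.5078 0.134  0.205 ] [0.048 0.043 0.007]
top 0.207 0.23 161 [0.5086 0.1363 0.2112] [0.043 0.04  0.019]
top 0.15 0.16 227 [0.5004 0.1318 0.1573] [0.064 0.065 0.01 ]
top 0.145 0.165 249 [0.5005 0.1316 0.1574] [0.064 0.065 0.016]
top 0.19 0.21 225 [0.5083 0.1366 0.2057] [0.048 0.046 0.017]
  tall [ 0.4 -0.1] 0.96 65
  tall [ 0.4 -0. ] 1.0 2742
  tall [0.4 0.1] 1.09 1008
  tall [ 0.5 -0.2] 0.84 161
  tall [ 0.5 -0.1] 0.86 39
  tall [ 0.5 -0. ] 0.16 6
  tall [ 0.6 -0. ] 0.15 4
  tall [0.6 0.1] 0.23 67
  tall [0.6 0.3] 0.18 94
  tall [0.6 0.4] 0.25 348
  tall [ 0.7 -0.1] 0.61 1798
  tall [ 0.7 -0. ] 0.61 5471
  tall [0.7 0.1] 0.61 5323
  tall [0.7 0.2] 0.62 4705
  tall [0.7 0.3] 0.62 4461
  tall [0.7 0.4] 0.58 172
  tall [0.8 0. ] 0.58 1001
  tall [0.8 0.1] 0.58 1433
  tall [0.8 0.2] 0.58 1390
  tall [0.8 0.3] 0.58 730
scene 0.2 0.207 58 [0.5038 0.1282 0.2043] [0.048 0.041 0.007]
scene 0.207 0.23 70 [0.5076 0.1297 0.2126] [0.041 0.038 0.02 ]
scene 0.15 0.16 150 [0.4986 0.1234 0.1564] [0.064 0.064 0.01 ]
scene 0.145 0.165 188 [0.4979 0.1224 0.1559] [0.064 0.064 0.019]
scene 0.19 0.21 141 [0.5038 0.1267 0.2024] [0.05  0.044 0.019]
  tall [ 0.5 -0. ] 0.15 3
  tall [ 0.6 -0. ] 0.15 3
  tall [0.6 0.1] 0.23 60
  tall [0.6 0.3] 0.19 82
  tall [0.6 0.4] 0.25 228
  tall [ 0.7 -0.1] 0.7 1301
  tall [ 0.7 -0. ] 0.7 2845
  tall [0.7 0.1] 0.68 2867
  tall [0.7 0.2] 0.67 1796
  tall [0.7 0.3] 0.64 1707
  tall [0.7 0.4] 0.58 68
  tall [ 0.8 -0. ] 0.66 432
  tall [0.8 0.1] 0.67 978
  tall [0.8 0.2] 0.63 552
  tall [0.8 0.3] 0.58 150
```

```bash
python3 -m creep '[[85,0,0,-30,0],[85,-15,-10,-20,0],[85,-25,-20,0,0],[85,-30,-24,0,0],[85,-30,-24,0,0],[85,-30,-24,0,0],[85,-30,-24,0,0],[85,-30,-24,0,0],[85,-30,-24,0,0],[85,-30,-24,0,0]]' 40; python3 -m creep '[[85,-30,-24,0,0],[85,-30,-24,0,0],[85,-30,-24,0,0],[85,-30,-24,0,0.05],[85,-30,-24,0,0.05],[85,-20,-16,0,0.036],[85,0,0,0,0],[85,0,0,0,0]]'
python3 - <<'E'
from h import *
from scipy.spatial.transform import Rotation as Ro
s=robot.read_state();p=np.array(s["eef_pos"]);R=Ro.from_quat(s["eef_rot"],scalar_first=True).as_matrix()
print(s["clock"],np.round(s["joint_pos"],3),p.round(4),R.round(3).tolist(),"yang",np.arctan2(R[1,1],R[0,1]))
print("to go mm",(R.T@(np.array([.509,.133,.29])-p)*1000).round(1))
for n in("scene","top"):
    a,d=robot.camera(n);cv2.imwrite(f"pics/{n}1.png",a)
E
```

```text
clock: 1.1
eef_pos: [0.3608, 0.3376, 0.2998]
eef_rot: [-0.0, 0.142, 0.99, -0.0]
contact_force: [0.0, -0.1, -0.4]
width: 0.0848
gripper_force: 0.0
clock: 1.9
eef_pos: [0.4811, 0.1582, 0.2997]
eef_rot: [-0.0, 0.21, 0.978, -0.0]
contact_force: [-0.5, -0.2, -0.8]
width: 0.0851
gripper_force: 0.0
1.9 [-0.695  0.162  0.325  1.827 -0.056  1.162  0.796] [0.4811 0.1582 0.2997] [[-0.912, 0.41, -0.001], [0.41, 0.912, -0.0], [0.001, -0.0, -1.0]] yang 1.1481997642289539
to go mm [-35.8 -11.5   9.7]
```

```bash
python3 -m creep '[[85,-18,-6,10,0],[85,-18,-5.5,0,0],[85,0,0,0,0],[85,0,0,30,0],[85,0,0,30,0],[85,0,0,30,0],[85,0,0,10,0],[85,0,0,0,0],[85,0,0,0,0]]'
python3 - <<'E'
from h import *
o=[]
S=robot.camera("scene")[0];T=robot.camera("top")[0]
cv2.imwrite("pics/a2.png",np.hstack([cv2.resize(S[140:240,270:370],(400,400),interpolation=3),cv2.resize(T[160:240,260:340],(400,400),interpolation=3)]))
E
```

```text
clock: 2.9
eef_pos: [0.5098, 0.1339, 0.1911]
eef_rot: [0.0, 0.209, 0.978, 0.0]
contact_force: [0.0, 0.8, 0.2]
width: 0.0848
gripper_force: 0.0
```

View pics/a2.png

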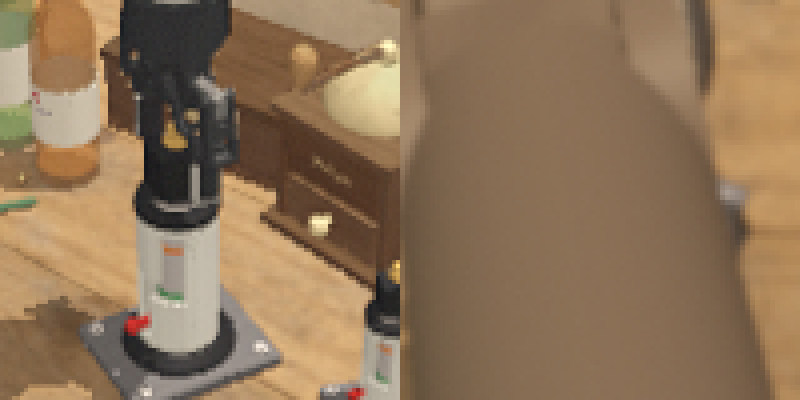

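The fingers straddle the grip, the brass stub is between them at crop (175,135), and the pin is still down at (137,325). Closing now.

```bash
python3 -m creep '[[20,0,0,0,0],[20,0,0,0,0],[20,0,0,0,0],[20,0,0,0,0],[20,0,0,0,0],[20,0,0,0,0],[20,0,0,0,0],[20,0,0,0,0]]' 50
```

```text
clock: 3.8
eef_pos: [0.5106, 0.1346, 0.191]
eef_rot: [0.001, 0.209, 0.978, 0.001]
contact_force: [2.8, 4.4, 5.7]
width: 0.0334
gripper_force: 51.7
```

```bash
python3 -m creep '[[20,0,1,-4,0],[20,0,1,-8,0],[20,0,0,-10,0],[20,0,0,-10,0],[20,0,0,-7,0],[20,0,0,0,0]]'; python3 -m creep '[[20,0,0,-3,0],[20,0,0,-2,0],[20,0,0,0,0]]'
```

```text
clock: 4.4
eef_pos: [0.5106, 0.1348, 0.2302]
eef_rot: [0.001, 0.209, 0.978, 0.0]
contact_force: [5.0, -0.5, -3.3]
width: 0.0333
gripper_force: 50.8
clock: 4.7
eef_pos: [0.5106, 0.1348, 0.2342]
eef_rot: [0.0, 0.209, 0.978, 0.0]
contact_force: [6.4, -0.9, -2.4]
width: 0.0331
gripper_force: 50.6
```

```bash
cat > pin.py <<'E'
from h import *
S=robot.camera("scene")[0];cv2.imwrite("pics/s_%d.png"%(robot.read_state()["clock"]*10),S)
h,s,v=cv2.split(cv2.cvtColor(S,cv2.COLOR_BGR2HSV));m=(((h<6)|(h>172))&(s>150)&(v>90)).astype(np.uint8);m[:150]=0;m[240:]=0;m[:,:285]=0;m[:,335:]=0
k,l,st,ce=cv2.connectedComponentsWithStats(m)
for j in range(1,k): print(st[j,4],ce[j].round(1))
for L,t in((0,0),(.043,0),(.045,.94),(.09,.94)):
    a=-.42+np.pi+t;print(L,t,proj("scene",[[.5095+.037*np.cos(a),.1335+.037*np.sin(a),.045+L]]).round(1))
E
python3 pin.py
```

```text
14 [303.2 210. ]
0 0 [[303.2 220.9]]
0.043 0 [[302.9 210.3]]
0.045 0.94 [[311.7 214. ]]
0.09 0.94 [[311.6 202.4]]
```

The pin has risen with the tool, at (303,210) against a predicted (302.9,210.3) for a lift of 43 mm. Now I turn it anticlockwise, which is negative roll because the tool z points down.

```bash
python3 -m creep '[[20,-1,0,0,-0.05],[20,0,0,0,-0.1],[20,0,0,0,-0.12],[20,0,0,0,-0.12],[20,0,0,0,0]]'; python3 pin.py
```

```text
clock: 5.25
eef_pos: [0.5107, 0.1349, 0.2337]
eef_rot: [-0.0, 0.015, 1.0, 0.0]
contact_force: [3.0, 2.6, -3.2]
width: 0.0334
gripper_force: 50.7
2 [311.  209.5]
14 [306.2 212.4]
0 0 [[303.2 220.9]]
0.043 0 [[302.9 210.3]]
0.045 0.94 [[311.7 214. ]]
0.09 0.94 [[311.6 202.4]]
```

```bash
python3 -m creep '[[20,0,0,0,-0.12],[20,0,0,0,-0.12],[20,0,0,0,-0.12],[20,0,0,0,-0.12],[20,0,0,0,-0.07],[20,0,0,0,0],[20,0,0,0,0]]'; python3 pin.py; python3 -c "
from h import *
s=robot.read_state();q=s['eef_rot'];print(q,s['ft_torque'],s['joint_pos'],s['contact_force'])
from scipy.spatial.transform import Rotation as Ro
R=Ro.from_quat(q,scalar_first=True).as_matrix();print(np.arctan2(R[1,1],R[0,1])-1.15)"
```

```text
clock: 6.0
eef_pos: [0.5106, 0.1351, 0.2337]
eef_rot: [-0.0, -0.254, 0.967, 0.0]
contact_force: [2.5, 3.5, -4.3]
width: 0.0336
gripper_force: 50.6
20 [312.4 213. ]
0 0 [[303.2 220.9]]
0.043 0 [[302.9 210.3]]
0.045 0.94 [[311.7 214. ]]
0.09 0.94 [[311.6 202.4]]
[-4.72934054e-04 -2.54765091e-01  9.67002799e-01  3.34585850e-04] [ 1.13602406 -0.3251591  -0.02713186] [-0.50337318  0.26116966  0.18610215  1.86058474 -0.05675494  1.02576605
  1.79205231] [ 1.5187121   3.33108661 -4.07534017]
0.93600562521075
```

The turn reached 0.936 rad with the pin at (312,213), as predicted. Now I pull up to the second stop.

```bash
python3 -m creep '[[20,0,0,-5,0],[20,0,0,-10,0],[20,0,0,-10,0],[20,0,0,-10,0],[20,0,0,-7,0],[20,0,0,-3,0],[20,0,0,0,0],[20,0,0,0,0]]'; python3 pin.py
```

```text
clock: 6.85
eef_pos: [0.5107, 0.135, 0.2795]
eef_rot: [-0.0, -0.256, 0.967, 0.0]
contact_force: [-0.6, 4.8, -3.1]
width: 0.0334
gripper_force: 50.6
15 [311.9 202.2]
0 0 [[303.2 220.9]]
0.043 0 [[302.9 210.3]]
0.045 0.94 [[311.7 214. ]]
0.09 0.94 [[311.6 202.4]]
```

```bash
python3 -m creep '[[20,0,0,-1,0],[20,0,0,-1,0],[20,0,0,0,0],[20,0,0,0,0],[20,0,0,0,0]]'; python3 -c "
from h import *
S=robot.camera('scene')[0];cv2.imwrite('pics/end.png',cv2.resize(S[120:240,260:380],(600,600),interpolation=3))"
```

```text
clock: 7.4
eef_pos: [0.5106, 0.135, 0.2811]
eef_rot: [-0.0, -0.256, 0.967, 0.0]
contact_force: [-0.1, 4.6, -4.2]
width: 0.0336
gripper_force: 51.2
```

View pics/end.png

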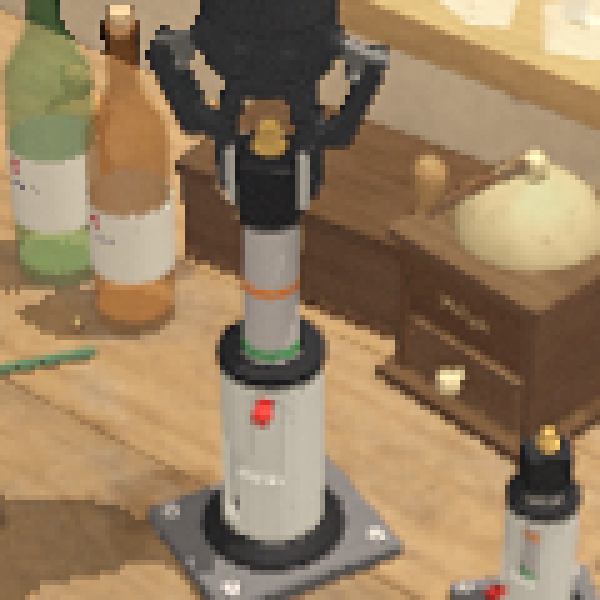

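The green band shows just above the collar at (270,352), the pin is in the second leg at (263,411), and the fingers hold the grip. Handing in.

```bash
python3 -c "
from bench import robot
print(robot.sign_off())"
```

```text
the job is handed in; nothing more can be done
None
```

The pole is held at its second stop, drawn up about 90 mm and turned 0.94 rad with the green band showing, and the job is handed in; no verdict came back.

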